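# Load the grinding tube into the bench mill

## Robot

A 7-joint arm with a two-finger parallel gripper is mounted at the origin on a cart in front of the work surface, level with it; the furniture and walls round the work are solid. World frame = base frame: x ahead of the robot, y to its left, z up, the work surface at z = 0. Lengths are in m, angles in rad, forces in N, time in s.
With the tool pointing down it reaches from about 0.425 to 0.925 m from the base axis. Payload 6.8 kg.
Tool frame: the origin (TCP) lies at the very end of the fingers, on their centre line; the grasp point (between the pads) lies 19 mm behind it; z points along the fingers, y is the line along which they close (so a half turn about z gives the same grasp; the last joint's range is limited). The gripper opens to 85 mm and grips with 20 to 120 N. Pads are 22 mm wide; open, the fingers measure 114 mm over their backs; the gripper's body (76 mm by 85 mm) begins 54 mm behind the grasp point. The pads swing forward as they close: fully open they stand 13 mm farther back than shut.
Start: joints at [-1.272, 0.477, 0.022, 1.555, -0.011, 1.109, -0.083], TCP at [0.267, 0.62, 0.231] pointing down, gripper open.
Joint ranges: [-2.96, 2.96], [-0.34, 2.1], [-1.41, 1.46], [0.24, 2.44], [-1.37, 4.51], [0.17, 1.92], [-2.96, 2.96]. Speed limits (rad/s): [2.39, 2.39, 3.14, 3.14, 3.14, 3.14, 3.14].

## Interface

Orientations are given as a unit quaternion [w, x, y, z].
In Python, from station import bot gives the robot as it stands.
- The arm moves only by the shell command python3 nudge.py 'ROWS' [FORCE]. ROWS is a JSON list of rows, 1 to 20 of them, each of 5 numbers: dx, dy, dz in m, then a turn about the tool's z in rad, then the opening from 0.0 (shut) to 1.0 (fully open); each row shifts and turns the commanded pose from where the row before left it, along the tool's axes as they then stand; what a row does not reach is not made up. A row lasts 1/10 s, in which the tool goes at most 0.05 m and 0.15 rad, less where a joint would pass 70% of its speed; a pose out of reach is approached as far as the arm can. The fingers move at their own pace and stop on an object; FORCE is the grip in N (left out, the last holds). Time passes only in rows, so rows that do not move let the fingers close. It prints the time, the measured TCP pose, the force, the opening and the grip force at its end.
- bot.get_obs(): the state, without advancing time (a new reading comes with each control period).
- bot.read_camera(name): name is "scene" or "top"; returns the picture (384x512x3 uint8, blue, green, red); there is no depth.
- bot.camera_info(name): a dict with "vertical_fov" (degrees; the focal length in pixels is half the picture's height over the tangent of half this angle, whatever the lens; pixels are square), "cx", "cy" (the principal point, pixels), "view" (4x4, takes a point from world to camera coordinates). Camera axes: x right, y up, looking along -z (the intrinsics and any distortion apply to the point x, -y, -z); pixel columns grow to the right and rows downward; lengths in m; the calibration is good to about 2 mm. A picture is of the moment at which its call begins. camera_info takes no time and is no camera call.
- bot.hand_in(): hands the job in; it is judged then, once.
The state is a dict: "t": time; "q": joint angles; "joint_vel": joint speeds; "joint_torque": joint torques, N m; "eef_pos": TCP position; "tool_rot": TCP orientation; "contact_force": force on the tool from outside, world axes, zero at the start; "torque": the same for the moment, N m; "gripper_width": opening from 0.0 (shut) to 1.0 (fully open); "grasp_force": force on a finger pad.
Only numpy, scipy, OpenCV 4.12 (cv2) and the standard library are available. Lean on these libraries where they do the work, as an engineer would, in place of code of your own. Each camera call takes 0.05 s, during which the arm holds its last target. There are 200 camera calls.

## Task

Load the bench mill: the cleaned grinding tube with the blue lid lies on its cradle and belongs upright, lid up, in the steel guard sleeve of the mill, slid fully home so that its coupling engages the drive dog hidden at the bottom and the lid sits right down on the rim of the sleeve. If the coupling only stands on the dog, do not ram it down: turn the tube under light pressure until it drops in. Let go of it at the end, and leave the sample cup and the label roll where they are.

Things in the scene. Friction and masses are not known exactly. Their poses are not given: they have to be found in the camera images.
- grinding_tube: Grinding tube, loose, 0.11 to 0.23 kg: bare aluminium cylinder 42 mm in diameter with a fluted blue lid (fixed to it) 46 mm in diameter, 28 mm long; 118 mm in all. Its x axis is the tube's axis, from the coupling end to the lid; origin on the axis at the coupling end. Along x: claws 0 to 9 mm, body 9 to 90, lid 90 to 118. Starts lying level on the cradle, axis 42 mm up. It can stand on its claws.
- coupling (a point): The tube's coupling end, centre of the claws' end plane; axes as the tube's. Four square steel claws, 9 mm long, all within 40 mm diameter, leave a cross of two slots 11 mm wide between them, one along the tube's y, one along its z: the coupling repeats every quarter turn about the tube's axis.
- lid_underside (a point): Point on the tube's axis in the plane of the lid's lower face (90 mm from the coupling end); axes as the tube's. This face comes down on the rim of the sleeve, so that at last only the lid stands above the rim.
- cradle: Grey plastic cradle, fixed: base plate 80x74x8 mm with two V saddles, 12 mm thick, 34 mm high, 63 mm wide. Origin on the worktop under the tube's axis; x runs along the lying tube towards the lid. Plate from x = -48 to +32 mm, saddles centred at x = -34 and +18 mm; the lid lies free beyond them, about x = +40 to +68 mm. The worktop between cradle and mill is free.
- mill: Bench tube mill, fixed: white motor base 164 (x) by 134 (y) mm, 46 mm high, dark control panel along its -x side, and on top an upright steel guard sleeve, its axis at x = +22 mm, y = 0. Origin on the worktop under the middle of the base, z up. Sleeve: outside diameter 57 mm, bore 45 mm, open at the top, 91.5 mm deep.
- sleeve_rim (a point): Middle of the sleeve's mouth at the height of its rim, 137.5 mm above the worktop; z up. With the claws resting on top of the drive dog the lid stays about 7.5 mm above the rim; once the dog lies in a slot of the coupling the tube drops until the lid meets the rim.
- sleeve_floor (a point): Middle of the sleeve's floor, 46 mm above the worktop; z up. Here stands the drive dog on the motor shaft: a steel bar across the axis, 8 mm wide, 32 mm long, 9 mm high. Its angle about the axis is any, and is not told; it turns only against a stiff friction of 0.5 N m. The coupling drops over it if a slot lies along it to within about 6 degrees.
- sample_cup: Loose clear sample cup, 60 mm in diameter, 62 mm high, standing behind the work; origin at the centre of its foot. To be left alone.
- label_roll: Loose roll of labels, 84 mm in diameter, 62 mm high, standing at the back of the worktop; origin at the centre of its foot. To be left alone.

How it is judged:
At the end, for the whole second after the job is handed in: The grinding tube stands lid up in the guard sleeve (within 3 mm of its axis and 0.06 rad of upright), its coupling over the drive dog so that the lid sits on the rim (gap under 2.5 mm), at rest and let go; sample cup and label roll within 20 mm of where they were (z of lid_underside in the frame of sleeve_rim below 0.0025 m and horizontal distance between lid_underside and sleeve_rim below 0.003 m and angle between grinding_tube's own x axis and vertical below 0.06 rad and linear speed of grinding_tube below 0.02 m/s and distance of each of sample_cup, label_roll from where it was at the start of the episode below 0.02 m); the robot touches nothing.
It fails at once if the tube is rammed against the mill with more than 100 N (contact force between grinding_tube and mill above 100 N).
It fails at once if the sample cup is pushed about by more than 20 mm or tipped (distance of sample_cup from where it was at the start of the episode above 0.02 m or angle between sample_cup's own z axis and vertical above 0.3 rad).
It fails at once if the label roll is pushed about by more than 20 mm or tipped (distance of label_roll from where it was at the start of the episode above 0.02 m or angle between label_roll's own z axis and vertical above 0.3 rad).
It also fails if it takes over 61 s, if anything falls off the work surface, if the arm or the gripper's body presses on something with over 40 N, if the wrist force passes 120 N, or if a joint passes its speed limit or range.

## Working session

There is one attempt and no reset: what is moved stays moved. The work goes in short steps, Python scripts to look and compute and a shell command to move; the robot and the scene stay as the last step left them, time stands still between calls to the robot, and variables do not carry over. Pictures are saved under pics/ and viewed, at most 10 in all, crops included, and the job is handed in when it is done.

```bash
ls; mkdir -p pics; python3 - <<'E'
from station import bot
import cv2,numpy as np
np.set_printoptions(precision=4,suppress=True)
o=bot.get_obs()
for k in o: print(k,np.round(o[k],4))
for n in("scene","top"):
    cv2.imwrite(f"pics/{n}0.png",bot.read_camera(n)); i=bot.camera_info(n); print(n,i)
E
```

```text
nudge.py
pics
station.py
t 0.0
q [-1.2721  0.4778  0.0223  1.5564 -0.0115  1.1093 -0.0831]
joint_vel [ 0.0004 -0.0014 -0.0005 -0.0012  0.0004  0.0021 -0.0008]
joint_torque [  0.0012 -59.6454   1.6086 -28.1202   0.0126   0.0093  -0.    ]
eef_pos [0.2669 0.6194 0.2303]
tool_rot [-0.0001  0.202   0.9794 -0.0009]
contact_force [-0.9514  0.3223  0.4141]
torque [ 0.0632  0.0261 -0.0487]
grasp_force 0.0
gripper_width 0.9995
scene {'vertical_fov': 54.86288732896563, 'cx': 261.2383827908303, 'cy': 193.9379827546729, 'view': array([[ 0.5177, -0.8555, -0.011 , -0.3248],
       [ 0.5448,  0.3197,  0.7752, -0.3618],
       [-0.6597, -0.4073,  0.6316, -0.6142],
       [ 0.    ,  0.    ,  0.    ,  1.    ]])}
top {'vertical_fov': 56.795313655111485, 'cx': 256.42216083241135, 'cy': 189.32277391531161, 'view': array([[ 0.0161, -0.9999, -0.0001, -0.0691],
       [ 0.9864,  0.0159,  0.1635, -0.5326],
       [-0.1635, -0.0027,  0.9865, -0.8877],
       [ 0.    ,  0.    ,  0.    ,  1.    ]])}
```

View pics/scene0.png

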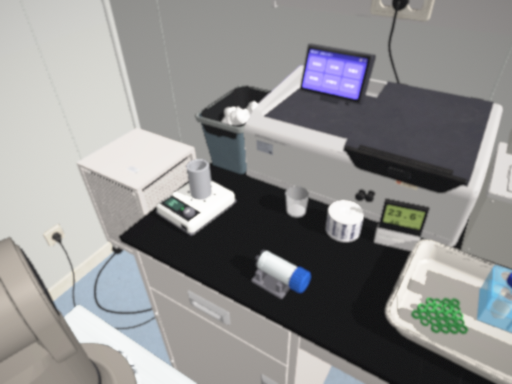

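View pics/top0.png

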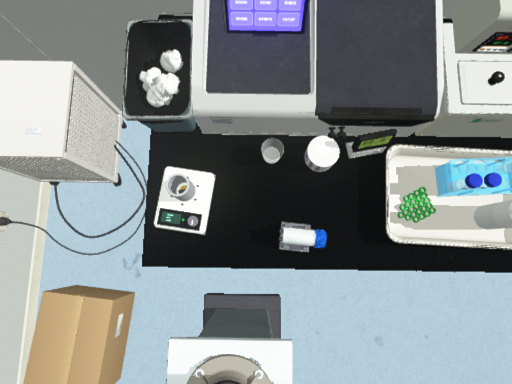

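The top view shows the mill at about (186,200) with its sleeve mouth near (181,187), and the tube at (302,237) with its lid pointing right (-y). The cup is at (272,150) and the roll at (322,153). I'll take enlarged crops next to get accurate positions.

```bash
python3 - <<'E'
import cv2,numpy as np
s=cv2.imread("pics/scene0.png");t=cv2.imread("pics/top0.png")
def c(im,x,y,w,h,k=6): return cv2.resize(im[y:y+h,x:x+w],None,fx=k,fy=k,interpolation=cv2.INTER_CUBIC)
a=np.hstack([c(t,150,160,70,80,5),c(t,270,210,70,80,5)])
b=np.hstack([c(s,150,155,90,80,4),c(s,245,240,85,65,4)[:260] if 0 else c(s,240,235,85,80,4)])
cv2.imwrite("pics/ctop.png",a);cv2.imwrite("pics/cscene.png",b)
E
```

```text
(no output)
```

View pics/ctop.png

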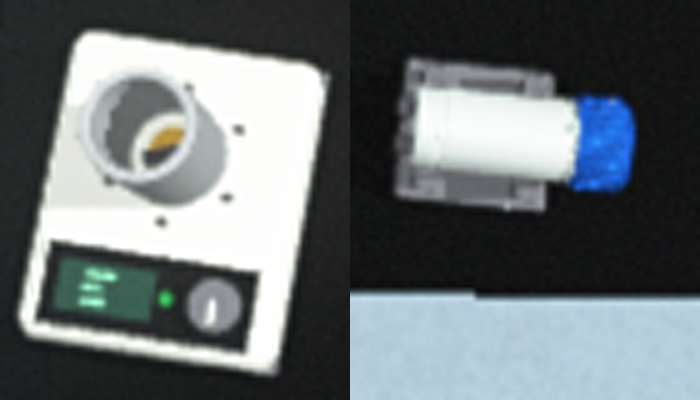

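View pics/cscene.png

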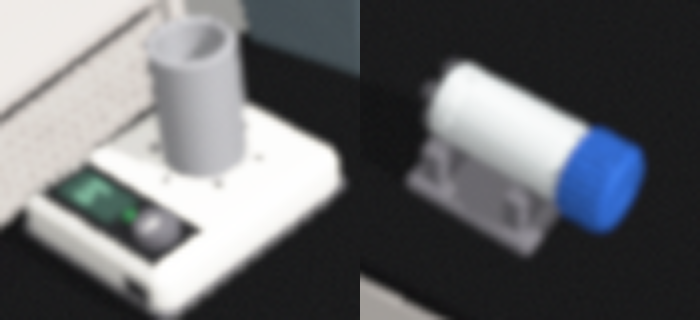

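The top crop shows the rim centre at about (177.6,185.6). The tube axis runs from (353,235.4) at the body end to (396.8,238.6)/lid end in crop units. In the scene crop the rim centre is at about (198,166.3) and the lid face at about (304.3,281.8). The gold dog is visible inside the sleeve.

```bash
cat > h.py <<'E'
from station import bot
import numpy as np
np.set_printoptions(precision=4,suppress=True)
I={n:bot.camera_info(n) for n in("scene","top")}
def proj(n,P):
    i=I[n];f=192/np.tan(np.radians(i["vertical_fov"]/2));c=(i["view"]@np.append(P,1))[:3]
    return np.array([i["cx"]+f*c[0]/-c[2],i["cy"]-f*c[1]/-c[2]])
def unproj(n,uv,z):
    i=I[n];f=192/np.tan(np.radians(i["vertical_fov"]/2));V=i["view"];R=V[:3,:3]
    d=R.T@np.array([(uv[0]-i["cx"])/f,-(uv[1]-i["cy"])/f,-1]);o=-R.T@V[:3,3]
    return o+d*(z-o[2])/d[2]
E
python3 - <<'E'
from h import *
print("rim",unproj("top",(177.6,185.6),.1375),unproj("scene",(198,166.25),.1375))
T=lambda x,y:((x-350)/5+270,y/5+210)
M=lambda x,y:(x/5+150,y/5+160)
for n,p in dict(coup=(415,127),junc=(575,139),end=(634,143)).items(): print(n,unproj("top",T(*p),.042))
print("lidend scene",unproj("scene",(304.25,281.75),.042))
for p in [(75,30),(328,68),(280,375),(18,335)]: print("base",unproj("top",M(*p),.046))
import cv2
s=cv2.imread("pics/scene0.png");print(proj("scene",(.5,0,0)),proj("top",(.5,0,0)))
o=bot.get_obs();from scipy.spatial.transform import Rotation as R
q=o["tool_rot"];print(R.from_quat([*q[1:],q[0]]).as_matrix())
E
```

```text
rim [0.524  0.1254 0.1375] [0.5245 0.1204 0.1375]
coup [ 0.4149 -0.1308  0.042 ]
junc [ 0.4101 -0.2131  0.042 ]
end [ 0.4085 -0.2434  0.042 ]
lidend scene [ 0.4103 -0.2355  0.042 ]
base [0.5919 0.1823 0.046 ]
base [0.5735 0.0478 0.046 ]
base [0.4126 0.0668 0.046 ]
base [0.4308 0.2023 0.046 ]
[235.4062 228.9694] [234.0614 203.7397]
[[-0.9184  0.3957 -0.0005]
 [ 0.3957  0.9184 -0.0016]
 [-0.0001 -0.0017 -1.    ]]
```

```bash
python3 nudge.py '[[0,0,0,0.15,1],[0,0,0,0.15,1],[0,0,0,0.15,1],[0,0,0,0.15,1],[0,0,0,0.15,1],[0,0,0,0.15,1],[0,0,0,0.15,1],[0,0,0,0.15,1],[0,0,0,0.022,1],[0,0.05,0,0,1],[0,0.05,0,0,1],[0,0.05,0,0,1],[0,0.041,0,0,1],[-0.05,0,0,0,1],[-0.05,0,0,0,1],[-0.05,0,0,0,1],[-0.05,0,0,0,1],[-0.05,0,0,0,1]]' 20
python3 nudge.py '[[-0.05,0,0,0,1],[-0.05,0,0,0,1],[-0.05,0,0,0,1],[-0.05,0,0,0,1],[-0.05,0,0,0,1],[-0.05,0,0,0,1],[-0.05,0,0,0,1],[-0.05,0,0,0,1],[-0.05,0,0,0,1],[-0.05,0,0,0,1],[-0.05,0,0,0,1],[-0.035,0,0,0,1],[0,0,0,0,1]]'
```

```text
t: 1.9
eef_pos: [0.4429, 0.3571, 0.231]
tool_rot: [0.0, 0.726, 0.688, -0.0]
contact_force: [1.0, 0.6, 0.3]
gripper_width: 0.999
grasp_force: 0.0
t: 3.2
eef_pos: [0.4081, -0.2299, 0.2318]
tool_rot: [0.001, 0.729, 0.685, -0.001]
contact_force: [-0.4, 0.3, -0.0]
gripper_width: 1.007
grasp_force: 0.0
```

```bash
python3 nudge.py '[[0,0.0015,0.05,0,1],[0,0,0.05,0,1],[0,0,0.05,0,1],[0,0,0.04,0,1],[0,0,0.011,0,1],[0,0,0.01,0,1],[0,0,0,0,0.5],[0,0,0,0,0],[0,0,0,0,0],[0,0,0,0,0],[0,0,0,0,0],[0,0,0,0,0]]' 20
python3 - <<'E'
from h import *
import cv2
s=bot.read_camera("scene");t=bot.read_camera("top")
k=lambda im,x,y,w,h:cv2.resize(im[y:y+h,x:x+w],(400,400),interpolation=cv2.INTER_CUBIC)
cv2.imwrite("pics/g.png",np.hstack([k(s,220,200,120,120),k(t,250,180,100,100)]))
E
```

```text
t: 4.4
eef_pos: [0.4114, -0.2253, 0.0212]
tool_rot: [0.001, 0.727, 0.686, 0.0]
contact_force: [-2.6, -0.5, 6.3]
gripper_width: 0.531
grasp_force: 24.2
```

View pics/g.png

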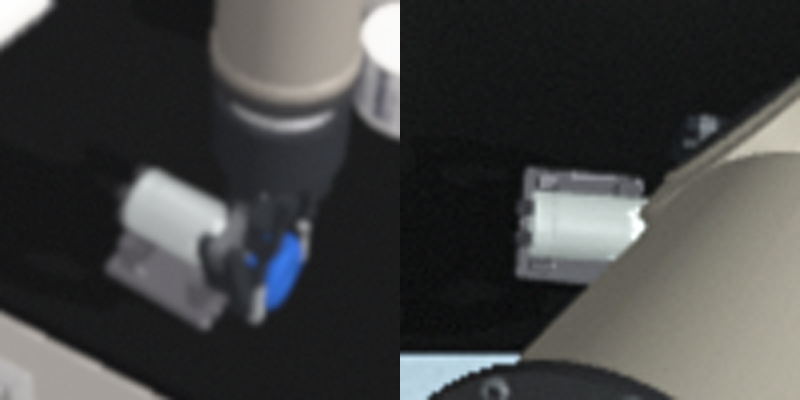

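Holding the lid: the opening is 45 mm, and the picture shows the pads round the blue lid. Next I'll lift it and see whether the tube swings down.

```bash
python3 nudge.py '[[0,0,-0.03,0,0],[0,0,-0.05,0,0],[0,0,-0.05,0,0],[0,0,-0.05,0,0],[0,0,-0.05,0,0],[0,0,0,0,0],[0,0,0,0,0]]' 20
python3 - <<'E'
from h import *
import cv2
s=bot.read_camera("scene")
cv2.imwrite("pics/l.png",cv2.resize(s[100:350,180:400],None,fx=2,fy=2,interpolation=cv2.INTER_CUBIC))
E
```

```text
t: 5.2
eef_pos: [0.4116, -0.2244, 0.2513]
tool_rot: [0.001, 0.727, 0.687, 0.002]
contact_force: [-0.0, 0.0, -1.8]
gripper_width: 0.528
grasp_force: 23.5
```

View pics/l.png

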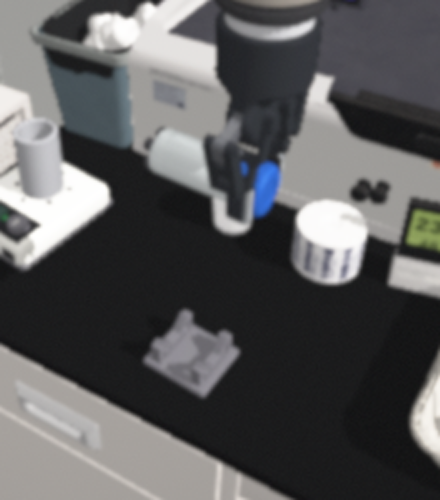

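The tube is held but stays horizontal, because the grip is too stiff in torsion for it to swing. I'll put it back and regrip just the last few mm of the lid, so that gravity can swing it upright.

```bash
python3 nudge.py '[[0,0,0.05,0,0],[0,0,0.05,0,0],[0,0,0.05,0,0],[0,0,0.04,0,0],[0,0,0.02,0,0],[0,0,0.01,0,0],[0,0,0.009,0,0],[0,0,0,0,0.65],[0,0,0,0,0.65],[-0.017,0,0,0,0.65],[0,0,0,0,0.65],[0,0,0,0,0],[0,0,0,0,0],[0,0,0,0,0]]' 20
python3 nudge.py '[[0,0,-0.01,0,0],[0,0,-0.01,0,0],[0,0,-0.015,0,0],[0,0,-0.02,0,0],[0,0,-0.02,0,0],[0,0,-0.02,0,0],[0,0,-0.02,0,0],[0,0,-0.02,0,0],[0,0,-0.03,0,0],[0,0,-0.03,0,0],[0,0,-0.03,0,0],[0,0,0,0,0]]' 20
python3 - <<'E'
from h import *
import cv2
s=bot.read_camera("scene");o=bot.get_obs();print(o["torque"],o["contact_force"])
cv2.imwrite("pics/l2.png",cv2.resize(s[100:350,180:400],None,fx=2,fy=2,interpolation=cv2.INTER_CUBIC))
E
```

```text
t: 6.65
eef_pos: [0.4098, -0.2415, 0.0215]
tool_rot: [0.0, 0.727, 0.686, 0.0]
contact_force: [-1.4, -1.5, 1.7]
gripper_width: 0.52
grasp_force: 20.3
t: 7.85
eef_pos: [0.4116, -0.2429, 0.25]
tool_rot: [0.002, 0.727, 0.686, 0.002]
contact_force: [-0.3, -0.6, -1.3]
gripper_width: 0.526
grasp_force: 20.7
[-0.042   0.04   -0.0154] [-1.0837  0.153  -1.1348]
```

View pics/l2.png

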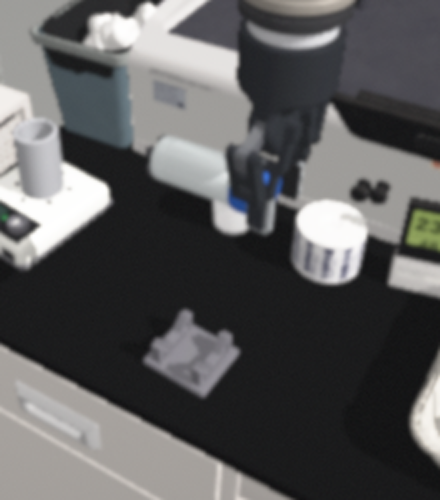

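It's still horizontal, with the body end near (260,177) in full scene pixels and no visible droop. New plan: catch the lower part of the coupling face on the top edge of the mill base and tip the tube up round that edge with a light push. Gravity helps and the pads slip.

```bash
python3 - <<'E'
from h import *
for th in (0,5,10):
    a=np.radians(th);g=np.array([.4116,-.2429,.2705])
    for L in(.105,.111): print(th,L,proj("scene",g+L*np.array([.063*np.cos(a),.998*np.cos(a),-np.sin(a)])))
E
python3 nudge.py '[[0,0.0264,0,0.06,0],[0.04,0,0,0,0],[0.05,0,0,0,0],[0.05,0,0,0,0],[0.028,0,0,0,0],[0,0,0.05,0,0],[0,0,0.05,0,0],[0,0,0.05,0,0],[0,0,0.045,0,0],[0,0,0.02,0,0],[0,0,0,0,0]]' 20
```

```text
0 0.105 [265.0996 176.315 ]
0 0.111 [262.3461 175.2079]
5 0.105 [265.3044 180.4658]
5 0.111 [262.5859 179.586 ]
10 0.105 [265.8667 184.6669]
10 0.111 [263.1995 184.0127]
t: 9.0
eef_pos: [0.4523, -0.0766, 0.0282]
tool_rot: [-0.002, 0.748, 0.664, -0.003]
contact_force: [-0.5, -0.0, -0.9]
gripper_width: 0.52
grasp_force: 21.2
```

```bash
python3 nudge.py '[[0,0,-0.01,0,0],[0.006,0,0,0,0],[0.005,0,0,0,0]]' 20;python3 nudge.py '[[0.003,0,0,0,0],[0,0,0,0,0]]';python3 nudge.py '[[0.003,0,0,0,0],[0,0,0,0,0]]';python3 nudge.py '[[0.003,0,0,0,0],[0,0,0,0,0]]'
```

```text
t: 9.3
eef_pos: [0.4587, -0.0648, 0.043]
tool_rot: [0.001, 0.747, 0.664, 0.002]
contact_force: [-0.4, -0.5, -0.8]
gripper_width: 0.523
grasp_force: 21.1
t: 9.5
eef_pos: [0.4581, -0.0614, 0.0418]
tool_rot: [0.0, 0.747, 0.665, 0.001]
contact_force: [-0.1, -0.3, -1.0]
gripper_width: 0.527
grasp_force: 21.1
t: 9.7
eef_pos: [0.458, -0.0592, 0.0413]
tool_rot: [-0.0, 0.747, 0.664, 0.0]
contact_force: [-0.5, -0.0, -1.7]
gripper_width: 0.526
grasp_force: 21.1
t: 9.9
eef_pos: [0.4583, -0.0563, 0.0412]
tool_rot: [-0.0, 0.747, 0.664, -0.0]
contact_force: [0.6, 0.4, -1.6]
gripper_width: 0.522
grasp_force: 21.1
```

```bash
python3 nudge.py '[[0.002,0,0.003,0,0],[0,0,0,0,0]]' | grep -E "pos|contact";for i in 1; do python3 nudge.py '[[0.003,0,0,0,0],[0,0,0,0,0]]'| grep -E "pos|contact"; done;python3 nudge.py '[[0.003,0,0,0,0],[0,0,0,0,0]]'| grep -E "pos|contact";python3 nudge.py '[[0.003,0,0,0,0],[0,0,0,0,0]]'| grep -E "pos|contact"
```

```text
eef_pos: [0.4584, -0.0544, 0.0379]
contact_force: [-0.1, 0.5, -0.7]
eef_pos: [0.4585, -0.0534, 0.0383]
contact_force: [-1.1, -6.1, -0.4]
eef_pos: [0.4583, -0.0532, 0.0384]
contact_force: [-2.7, -13.4, 1.3]
eef_pos: [0.4584, -0.0524, 0.0386]
contact_force: [-4.5, -19.9, 3.6]
```

Contact is made at about 20 N. Now I follow the arc upward.

```bash
python3 nudge.py '[[0.001,0,-0.007,0,0],[0.001,0,-0.007,0,0],[0.002,0,-0.007,0,0],[0.002,0,-0.007,0,0],[0,0,0,0,0]]'; python3 - <<'E'
from h import *
print(bot.get_obs()["torque"])
E
```

```text
t: 11.2
eef_pos: [0.4603, -0.0406, 0.0669]
tool_rot: [0.001, 0.748, 0.664, -0.0]
contact_force: [-1.4, -5.2, 0.8]
gripper_width: 0.529
grasp_force: 28.1
[-1.4478  0.4274  0.0295]
```

```bash
python3 nudge.py '[[0.004,0,-0.008,0,0],[0.005,0,-0.008,0,0],[0.005,0,-0.008,0,0],[0,0,0,0,0]]'; python3 nudge.py '[[0.006,0,-0.007,0,0],[0.006,0,-0.007,0,0],[0.006,0,-0.007,0,0],[0,0,0,0,0]]'; python3 - <<'E'
from h import *
import cv2
s=bot.read_camera("scene")
cv2.imwrite("pics/l3.png",cv2.resize(s[100:280,130:330],None,fx=3,fy=3,interpolation=cv2.INTER_CUBIC))
E
```

```text
t: 11.6
eef_pos: [0.4625, -0.0248, 0.0912]
tool_rot: [0.0, 0.747, 0.665, 0.001]
contact_force: [-0.6, -3.6, 1.1]
gripper_width: 0.525
grasp_force: 31.4
t: 12.0
eef_pos: [0.4645, -0.0068, 0.1121]
tool_rot: [0.0, 0.747, 0.665, 0.0]
contact_force: [-1.6, -2.0, -1.4]
gripper_width: 0.526
grasp_force: 33.8
```

View pics/l3.png

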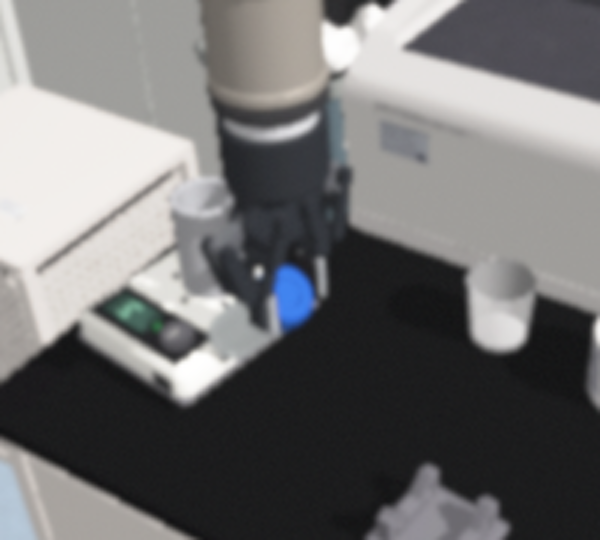

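It works: the tube is tipped roughly 45°, coupling on the base at about (225,335) and lid up at about (290,300) in the crop. I'll continue the arc.

```bash
python3 nudge.py '[[0.008,0,-0.005,0,0],[0.008,0,-0.005,0,0],[0.008,0,-0.004,0,0],[0,0,0,0,0]]'; python3 nudge.py '[[0.009,0,-0.003,0,0],[0.009,0,-0.002,0,0],[0.009,0,-0.002,0,0],[0,0,0,0,0]]';python3 nudge.py '[[0.009,0,-0.001,0,0],[0.009,0,0,0,0],[0,0,0,0,0]]'
```

```text
t: 12.45
eef_pos: [0.4675, 0.0167, 0.1261]
tool_rot: [0.0, 0.747, 0.665, 0.0]
contact_force: [-1.1, -5.1, 2.5]
gripper_width: 0.524
grasp_force: 36.3
t: 12.85
eef_pos: [0.4723, 0.0428, 0.1342]
tool_rot: [0.001, 0.747, 0.664, 0.001]
contact_force: [-1.6, -7.6, 14.7]
gripper_width: 0.526
grasp_force: 40.7
t: 13.15
eef_pos: [0.475, 0.0612, 0.1358]
tool_rot: [0.001, 0.747, 0.665, 0.002]
contact_force: [-1.8, -5.3, 21.3]
gripper_width: 0.524
grasp_force: 45.6
```

```bash
python3 nudge.py '[[0.008,0,0.0,0,0],[0.005,0,0,0,0],[0,0,0,0,0]]'; python3 nudge.py '[[0,0,-0.03,0,0],[0,0,-0.04,0,0],[0,0,-0.04,0,0],[-0.04,0,0,0,0],[-0.05,0,0,0,0],[-0.05,0,0,0,0],[0,0,0,0,0],[0,0,0,0,0]]'; python3 - <<'E'
from h import *
import cv2
s=bot.read_camera("scene");t=bot.read_camera("top");print(bot.get_obs()["torque"])
cv2.imwrite("pics/l4s.png",s);cv2.imwrite("pics/l4t.png",t)
k=lambda im,x,y,w,h:cv2.resize(im[y:y+h,x:x+w],(400,400),interpolation=cv2.INTER_CUBIC)
cv2.imwrite("pics/l4.png",np.hstack([k(s,180,100,130,130),k(t,170,130,130,130)]))
E
```

```text
t: 13.45
eef_pos: [0.4767, 0.0743, 0.1358]
tool_rot: [0.001, 0.747, 0.665, 0.002]
contact_force: [-1.5, -5.0, 22.1]
gripper_width: 0.527
grasp_force: 48.1
t: 14.25
eef_pos: [0.4573, -0.0653, 0.2436]
tool_rot: [-0.0, 0.748, 0.663, 0.001]
contact_force: [0.3, 0.5, -1.9]
gripper_width: 0.525
grasp_force: 45.3
[ 0.0456 -0.0227 -0.0063]
```

View pics/l4.png

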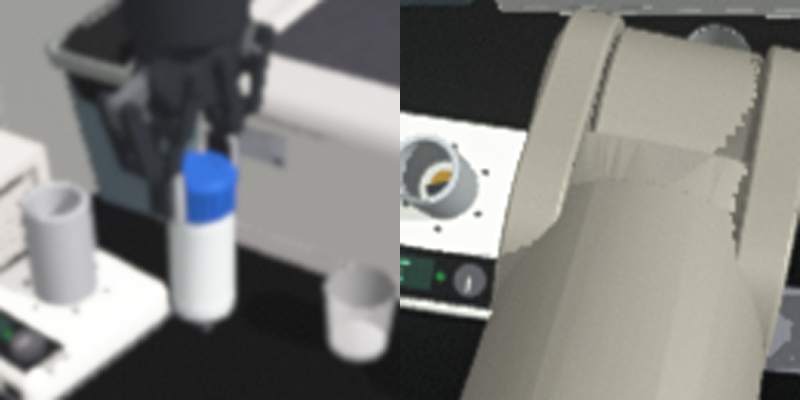

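The tube now hangs lid up, essentially vertical. I'll stand it on the worktop and release it so it rights itself. Then I'll centre it by gripping from two perpendicular directions, higher on the lid.

```bash
python3 nudge.py '[[0,0,0.04,0,0],[0,0,0.04,0,0],[0,0,0.04,0,0],[0,0,0.024,0,0],[0,0,0,0,0]]'; python3 nudge.py '[[0,0,0.003,0,0],[0,0,0,0,0]]'; python3 nudge.py '[[0,0,0.003,0,0],[0,0,0,0,0]]';  python3 - <<'E'
from h import *
print(bot.get_obs()["q"])
E
```

```text
t: 14.85
eef_pos: [0.4552, -0.0637, 0.0965]
tool_rot: [-0.002, 0.747, 0.665, -0.003]
contact_force: [-0.9, -0.2, -1.1]
gripper_width: 0.522
grasp_force: 45.3
t: 15.05
eef_pos: [0.4584, -0.0649, 0.0973]
tool_rot: [0.0, 0.747, 0.665, 0.001]
contact_force: [0.7, -0.3, -1.1]
gripper_width: 0.526
grasp_force: 45.3
t: 15.25
eef_pos: [0.4579, -0.0652, 0.094]
tool_rot: [0.0, 0.747, 0.664, 0.001]
contact_force: [-0.4, 0.1, -1.0]
gripper_width: 0.525
grasp_force: 45.3
[-0.6385  0.436   0.8016  2.2093 -0.5042  0.6813  0.401 ]
```

```bash
python3 nudge.py '[[0,0,0.002,0,0],[0,0,0,0,0]]'|grep -E "pos|cont"; python3 nudge.py '[[0,0,0.002,0,0],[0,0,0,0,0]]'|grep -E "pos|cont";python3 nudge.py '[[0,0,0.002,0,0],[0,0,0,0,0]]'|grep -E "pos|cont"; python3 nudge.py '[[0,0,0.002,0,0],[0,0,0,0,0]]'|grep -E "pos|cont"
```

```text
eef_pos: [0.4574, -0.0654, 0.0914]
contact_force: [0.6, -0.7, -1.8]
eef_pos: [0.4572, -0.0656, 0.0892]
contact_force: [0.4, 0.8, -1.3]
eef_pos: [0.4576, -0.0655, 0.0887]
contact_force: [-6.4, 2.9, 25.6]
eef_pos: [0.4589, -0.0656, 0.0882]
contact_force: [-10.2, 4.7, 47.4]
```

```bash
python3 nudge.py '[[0,0,-0.003,0,0],[0,0,0,0,0.53],[0,0,0,0,0.58],[0,0,0,0,0.7],[0,0,-0.009,0,0.7],[0,0,0,0,0.55],[0,0,0,0,0],[0,0,0,0,0],[0,0,0,0,0],[0,0,0,0,0.7],[0,0,0,0,0.8]]' 20;  python3 nudge.py '[[0,0,0,0.15,0.8],[0,0,0,0.15,0.8],[0,0,0,0.15,0.8],[0,0,0,0.15,0.8],[0,0,0,0.15,0.8],[0,0,0,0.15,0.8],[0,0,0,0.15,0.8],[0,0,0,0.15,0.8],[0,0,0,0.15,0.8],[0,0,0,0.15,0.8],[0,0,0,0.07,0.8],[0,0,0,0,0.6],[0,0,0,0,0],[0,0,0,0,0],[0,0,0,0,0],[0,0,0,0,0]]' 20;   python3 - <<'E'
from h import *
print(bot.get_obs()["q"])
E
```

```text
t: 17.15
eef_pos: [0.4573, -0.0656, 0.0973]
tool_rot: [0.0, 0.748, 0.664, 0.0]
contact_force: [0.7, -0.5, 0.5]
gripper_width: 0.801
grasp_force: 0.0
t: 18.75
eef_pos: [0.4572, -0.0656, 0.0973]
tool_rot: [-0.0, 0.998, -0.058, 0.0]
contact_force: [0.2, -0.8, 0.0]
gripper_width: 0.532
grasp_force: 20.5
[-0.8807  0.6697  1.2106  2.2175 -0.8667  0.8673 -0.7946]
```

```bash
cat >> h.py <<'E'
import cv2
from scipy.ndimage import map_coordinates
a=np.linspace(0,2*np.pi,120,endpoint=False)
def sgrad(n,im,x,y,z,r,dr=.0015):
    def s(rr):
        uv=np.array([proj(n,(x+rr*np.cos(t),y+rr*np.sin(t),z)) for t in a])
        return np.array([map_coordinates(im[...,c].astype(float),[uv[:,1],uv[:,0]],order=1) for c in range(3)])
    return np.abs(s(r+dr)-s(r-dr)).sum(0).clip(0,60).mean()
E
python3 - <<'E'
from h import *
g=np.arange(-.007,.0071,.001)
for n in("top","scene"):
    im=cv2.imread(f"pics/{n}0.png")
    for name,rs in (("out",(.0285,)),("in",(.0225,)),("both",(.0285,.0225))):
        S=np.array([[sum(sgrad(n,im,.524+i,.123+j,.1375,r) for r in rs) for j in g] for i in g])
        w=S>=np.sort(S.ravel())[-6]
        I_,J_=np.nonzero(w);print(n,name,.524+g[I_].mean(),.123+g[J_].mean(),S.max(),S.mean())
# body silhouette of the standing tube, scene camera, vs prediction
s=bot.read_camera("scene");cv2.imwrite("pics/st.png",s)
for z in(.03,.045,.06):
    u,v=proj("scene",(.4572,-.0656,z));row=cv2.cvtColor(s,cv2.COLOR_BGR2GRAY)[int(round(v)),int(u)-25:int(u)+26].astype(float)
    m=np.nonzero(row>row.max()*.5)[0];print(z,u,v,m.min()+int(u)-25,m.max()+int(u)-25,row.max())
E
```

```text
top out 0.5253333333333333 0.12716666666666668 51.63383395609035 36.3835561229061
top in 0.5275 0.12733333333333333 57.490659089332915 44.039442694673504
top both 0.5258333333333334 0.12683333333333333 107.44424444611008 80.42299881757961
scene out 0.5285 0.1265 30.325781712408745 25.226092077807884
scene in 0.5248333333333334 0.12533333333333332 29.990231082639465 23.79068305747734
scene both 0.5265 0.12383333333333334 57.45875109484132 49.01677513528522
0.03 247.5110381982916 240.88610475131523 239 256 242.0
0.045 247.2891818328491 236.40503032970253 238 256 241.0
0.06 247.06238699513867 231.82420820999016 238 256 241.0
```

```bash
python3 - <<'E'
from h import *
s=cv2.cvtColor(cv2.imread("pics/scene0.png"),cv2.COLOR_BGR2GRAY).astype(float)
t=cv2.imread("pics/top0.png")
for z in(.12,.13):
    u,v=proj("scene",(.526,.126,z)); v+=6
    print(z,u,v,s[int(round(v)),int(u)-18:int(u)+20].astype(int),int(u)-18)
for y in(.122,.124,.126,.128):
    print(y,[round(sgrad("top",t,x,y,.1375,.0285)+sgrad("top",t,x,y,.1375,.0225)) for x in np.arange(.520,.532,.002)],proj("scene",(.526,y,.1375)))
E
python3 nudge.py '[[0,0,-0.03,0,0],[0,0,-0.05,0,0],[0,0,-0.05,0,0],[0,0,-0.025,0,0],[0.045,-0.0,0,0,0],[0,-0.05,0,0,0],[0,-0.05,0,0,0],[0,-0.05,0,0,0],[0,0,0,0,0]]' 30
```

```text
0.12 197.43222351884182 177.00517796440275 [213 212 213 213 209 210 210 203 179 142 124 125 128 135 142 151 157 165
 170 176 181 185 188 191 193 194 194 193 192 186 168 129  76  37  27  26
  27  27] 179
0.13 196.95546183109556 173.76736131257192 [217 216 215 215 214 214 215 211 201 179 145 127 126 130 138 145 154 161
 166 173 178 182 186 189 192 193 194 194 193 191 184 157 109  57  32  28
  27  26] 178
0.122 [84, 90, 91, 89, 88, 85, 80] [197.8495 165.7715]
0.124 [78, 80, 81, 81, 86, 82, 81] [197.221  165.5405]
0.126 [73, 81, 94, 105, 98, 90, 79] [196.5936 165.31  ]
0.128 [74, 83, 98, 106, 100, 83, 74] [195.9673 165.0799]
t: 19.7
eef_pos: [0.5154, 0.0866, 0.2518]
tool_rot: [-0.0, 0.999, -0.053, -0.0]
contact_force: [-0.7, 0.0, -1.3]
gripper_width: 0.524
grasp_force: 32.5
```

```bash
python3 nudge.py '[[0.0065,-0.0388,0,0,0],[0,0,0,0,0],[0,0,0.013,0,0],[0,0,0,0,0]]'|grep -E "pos|cont|t:"; python3 nudge.py '[[0,0,0,0,0]]'|grep -E "pos|cont|rot"
```

```text
t: 20.1
eef_pos: [0.5242, 0.1156, 0.2378]
tool_rot: [0.001, 0.998, -0.059, -0.001]
contact_force: [-0.6, -0.1, -2.2]
eef_pos: [0.525, 0.1152, 0.2391]
tool_rot: [0.001, 0.998, -0.06, -0.0]
contact_force: [0.5, -0.6, -2.4]
```

```bash
python3 nudge.py '[[0,-0.005,0,0,0],[0,-0.0044,0,0,0],[0,0,0,0,0]]'|grep -E "pos|cont|t:"; python3 nudge.py '[[0,0,0.002,0,0],[0,0,0,0,0]]'|grep -E "pos|cont|rot";python3 nudge.py '[[0,0,0.002,0,0],[0,0,0,0,0]]'|grep -E "pos|cont|rot"
python3 - <<'E'
from h import *
s=bot.read_camera("scene");cv2.imwrite("pics/in.png",s)
g=cv2.cvtColor(s,cv2.COLOR_BGR2GRAY).astype(int)
o=bot.get_obs();p=o["eef_pos"];print(o["contact_force"],o["torque"])
for z in (.21,.19,.17,.10,.11): 
  u,v=proj("scene",(p[0],p[1],z));print(z,u,v,int(u)-16,g[int(round(v)),int(u)-16:int(u)+18])
E
```

```text
t: 20.5
eef_pos: [0.5271, 0.1267, 0.2398]
tool_rot: [0.0, 0.998, -0.058, 0.0]
contact_force: [0.3, -0.3, -0.9]
eef_pos: [0.5267, 0.1257, 0.2375]
tool_rot: [0.001, 0.998, -0.059, 0.0]
contact_force: [-0.1, -0.2, -1.3]
eef_pos: [0.5267, 0.1257, 0.2354]
tool_rot: [0.001, 0.998, -0.059, 0.0]
contact_force: [0.7, 0.1, -1.1]
[ 0.3513 -0.8782 -1.7205] [0.0125 0.0462 0.0491]
0.21 193.19888116031544 140.08023649485122 177 [171 165 162 164 165 160 157 161 168 174 179 185 193 207 221 231 236 240
 242 242 243 242 239 228 202 172 159 150 128  99  84  81  80  79]
0.19 194.2523527697552 147.26541677247346 178 [240 240 240 240 239 235 220 182 167 175 188 199 209 220 226 232 236 238
 241 242 243 242 240 232 212 177 161 157 150 128 100  82  80  80]
0.17 195.27643376549918 154.25013900644097 179 [240 240 240 239 237 232 213 179 166 174 187 201 212 221 227 233 237 239
 241 243 244 243 240 233 213 178 161 158 157 150 129 100  83  80]
0.1 198.64619689269827 177.2335353740813 182 [218 215 214 214 208 183 146 127 128 131 137 145 154 162 168 175 180 185
 190 193 197 197 199 199 198 196 191 172 132  79  39  28  27  27]
0.11 198.18413848598772 174.08207602647548 182 [219 219 219 216 206 183 149 130 129 133 141 148 157 164 170 176 182 187
 190 194 197 198 199 199 198 196 188 161 111  60  32  28  27  28]
```

```bash
python3 nudge.py '[[0,0.001,0,0,0],[0,0,0.002,0,0],[0,0,0,0,0]]'|grep -E "pos|cont|t:"; python3 nudge.py '[[0,0,0.002,0,0],[0,0,0,0,0]]'|grep -E "pos|cont";python3 nudge.py '[[0,0,0.002,0,0],[0,0,0,0,0]]'|grep -E "pos|cont"
```

```text
t: 21.25
eef_pos: [0.5273, 0.1246, 0.2341]
tool_rot: [0.0, 0.998, -0.059, 0.001]
contact_force: [-0.0, -0.6, 3.4]
eef_pos: [0.5286, 0.1246, 0.2333]
contact_force: [0.5, -0.1, 11.2]
eef_pos: [0.5301, 0.1247, 0.2326]
contact_force: [1.4, 0.6, 18.7]
```

```bash
python3 - <<'E'
from h import *
o=bot.get_obs();print(o["contact_force"],o["torque"],o["eef_pos"])
E
python3 nudge.py '[[0,0,-0.003,0,0],[0,0,0,0,0]]'|grep -E "pos|cont"
python3 - <<'E'
from h import *
o=bot.get_obs();print(o["contact_force"],o["torque"],o["eef_pos"])
E
```

```text
[ 1.3923  0.615  18.7017] [-0.2162 -0.034  -0.0171] [0.5301 0.1247 0.2326]
eef_pos: [0.5278, 0.1248, 0.2336]
contact_force: [0.4, -0.3, 7.4]
[ 0.4401 -0.3099  7.446 ] [-0.1609 -0.1703  0.0219] [0.5278 0.1248 0.2336]
```

```bash
python3 nudge.py '[[0,0,-0.002,0,0],[-0.0017,-0.0013,0,0,0],[0,0,0,0,0],[0,0,0.002,0,0],[0,0,0,0,0]]'|grep -E "pos|cont|t:"; python3 nudge.py '[[0,0,0.002,0,0],[0,0,0,0,0]]'|grep -E "pos|cont"
python3 - <<'E'
from h import *
o=bot.get_obs();print(o["contact_force"],o["torque"],o["eef_pos"])
E
```

```text
t: 22.35
eef_pos: [0.5264, 0.1263, 0.2337]
tool_rot: [0.0, 0.998, -0.059, 0.002]
contact_force: [0.0, 0.6, 9.2]
eef_pos: [0.528, 0.1258, 0.2331]
contact_force: [0.5, -0.2, 16.7]
[ 0.4941 -0.2008 16.7355] [-0.383   0.045   0.0033] [0.528  0.1258 0.2331]
```

```bash
python3 nudge.py '[[0,0,-0.003,0,0],[-0.0002,-0.002,0,0,0],[0,0,0,0,0],[0,0,0.002,0,0],[0,0,0,0,0]]'|grep -E "pos|cont|t:"; python3 nudge.py '[[0,0,0.002,0,0],[0,0,0,0,0]]'|grep -E "pos|cont"
python3 - <<'E'
from h import *
o=bot.get_obs();print(o["contact_force"],o["torque"],o["eef_pos"])
E
```

```text
t: 23.05
eef_pos: [0.5272, 0.1272, 0.2333]
tool_rot: [0.001, 0.998, -0.059, 0.002]
contact_force: [0.5, -3.2, 14.6]
eef_pos: [0.5289, 0.1273, 0.2327]
contact_force: [1.3, -2.7, 21.4]
[ 1.3468 -2.7008 21.3799] [-0.8779 -0.0331  0.0717] [0.5289 0.1273 0.2327]
```

```bash
python3 nudge.py '[[0,0,-0.004,0,0],[0.002,0.0008,0,0,0],[0,0,0,0,0],[0,0,0.003,0,0],[0,0,0,0,0]]'|grep -E "pos|cont|t:"; python3 - <<'E'
from h import *
o=bot.get_obs();print(o["contact_force"],o["torque"],o["eef_pos"])
E
python3 nudge.py '[[0,0,0.002,0,0],[0,0,0,0,0]]'|grep -E "pos|cont"
python3 - <<'E'
from h import *
o=bot.get_obs();print(o["contact_force"],o["torque"],o["eef_pos"])
E
```

```text
t: 23.75
eef_pos: [0.5296, 0.1271, 0.2325]
tool_rot: [0.0, 0.998, -0.059, 0.003]
contact_force: [1.4, -0.9, 16.3]
[ 1.4153 -0.9027 16.3426] [-0.1158  0.0547 -0.0353] [0.5296 0.1271 0.2325]
eef_pos: [0.5311, 0.1268, 0.2317]
contact_force: [1.5, -0.7, 22.0]
[ 1.5437 -0.6636 21.9801] [-0.2702 -0.2841  0.0104] [0.5311 0.1268 0.2317]
```

```bash
python3 nudge.py '[[0,0,-0.005,0,0],[0.0018,0.0013,0,0,0],[0,0,0,0,0]]'|grep -E "pos|cont|t:"; python3 nudge.py '[[0,0,0.003,0,0],[0,0,0,0,0]]'|grep -E "pos|cont"; python3 - <<'E'
from h import *
o=bot.get_obs();print(o["torque"])
E
python3 nudge.py '[[0,0,0.002,0,0],[0,0,0,0,0]]'|grep -E "pos|cont"
python3 - <<'E'
from h import *
o=bot.get_obs();print(o["torque"])
E
```

```text
t: 24.25
eef_pos: [0.5281, 0.1257, 0.2327]
tool_rot: [0.001, 0.998, -0.059, -0.0]
contact_force: [0.6, -0.5, -1.1]
eef_pos: [0.5305, 0.1255, 0.2319]
contact_force: [0.3, -0.5, 12.1]
[-0.1391  0.1405 -0.02  ]
eef_pos: [0.5319, 0.1252, 0.2311]
contact_force: [2.2, -0.9, 17.9]
[-0.2685 -0.1544 -0.026 ]
```

```bash
python3 nudge.py '[[0,0,-0.015,0,0],[0,0,0,0,0]]'|grep -E "pos|cont|t:"; python3 - <<'E'
from h import *
s=bot.read_camera("scene");t=bot.read_camera("top");cv2.imwrite("pics/up_s.png",s);cv2.imwrite("pics/up_t.png",t)
p=bot.get_obs()["eef_pos"]
def ov(n,im,x0,y0,w,h,k):
    o=cv2.resize(im[y0:y0+h,x0:x0+w],None,fx=k,fy=k,interpolation=cv2.INTER_CUBIC)
    def circ(x,y,z,r,c):
        q=np.array([(proj(n,(x+r*np.cos(t),y+r*np.sin(t),z))-[x0,y0]+.5)*k for t in a]);cv2.polylines(o,[q.astype(np.int32)],True,c,1)
    zc=p[2]-.096
    circ(p[0],p[1],zc+.009,.021,(0,0,255));circ(p[0],p[1],zc+.09,.023,(0,0,255));circ(p[0],p[1],zc+.118,.023,(0,0,255))
    circ(.527,.1255,.1375,.0285,(0,255,0));circ(.527,.1255,.1375,.0225,(0,255,0));circ(.527,.1255,.046,.0285,(0,255,0))
    return o
cv2.imwrite("pics/ov.png",np.hstack([ov("scene",s,160,110,66,90,6),ov("top",t,150,160,66,90,6)]))
E
```

```text
t: 24.85
eef_pos: [0.5291, 0.1257, 0.2446]
tool_rot: [0.0, 0.998, -0.059, 0.001]
contact_force: [-0.4, -0.6, -0.2]
```

View pics/ov.png

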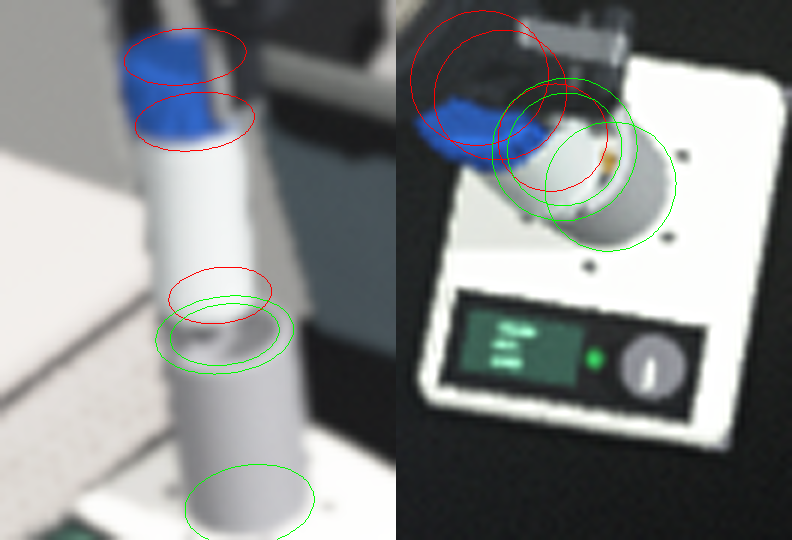

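The overlay shows the tube has tilted about 4° in the pads, with the coupling end displaced to -x, because the tool drifts +x when pressed. The sleeve's mouth lies close to the green ellipse, around (.528,.127). I'll stand the tube on the worktop again to square it up, regrip with 100 N, and come back.

```bash
python3 nudge.py '[[0,0,-0.01,0,0],[0,0.04,0,0,0],[0,0.05,0,0,0],[0,0.05,0,0,0],[-0.04,0.04,0,0,0],[0,0,0.05,0,0],[0,0,0.05,0,0],[0,0,0.035,0,0],[0,0,0.009,0,0],[0,0,0,0,0]]' 30|grep -E "pos|cont|t:"; python3 nudge.py '[[0,0,0.003,0,0],[0,0,0,0,0]]'|grep -E "pos|cont"; python3 nudge.py '[[0,0,0.002,0,0],[0,0,0,0,0]]'|grep -E "pos|cont"
```

```text
t: 25.95
eef_pos: [0.4727, -0.0447, 0.1095]
tool_rot: [0.001, 0.998, -0.059, -0.001]
contact_force: [-0.0, 0.9, -0.7]
eef_pos: [0.4744, -0.0443, 0.108]
contact_force: [0.1, -0.3, -0.6]
eef_pos: [0.4736, -0.0441, 0.1053]
contact_force: [-0.3, -0.2, -1.9]
```

```bash
python3 nudge.py '[[0,0,0.005,0,0],[0,0,0,0,0]]'|grep -E "pos|cont|t:"; python3 nudge.py '[[0,0,0.002,0,0],[0,0,0,0,0]]'|grep -E "pos|cont"; python3 nudge.py '[[0,0,0.002,0,0],[0,0,0,0,0]]'|grep -E "pos|cont"
```

```text
t: 26.55
eef_pos: [0.473, -0.0442, 0.0994]
tool_rot: [0.0, 0.998, -0.058, 0.0]
contact_force: [-0.5, 0.4, -0.2]
eef_pos: [0.473, -0.0444, 0.0976]
contact_force: [0.7, 0.7, -0.5]
eef_pos: [0.4739, -0.0446, 0.0962]
contact_force: [-1.0, 1.3, 4.9]
```

```bash
python3 nudge.py '[[0,0,-0.001,0,0.55],[0,0,0,0,0.6],[0,0,0,0,0.8],[0,0,0,-0.15,0.85],[0,0,0,-0.15,0.85],[0,0,0,-0.15,0.85],[0,0,0,-0.15,0.85],[0,0,0,-0.15,0.85],[0,0,0,-0.15,0.85],[0,0,0,-0.15,0.85],[0,0,0,-0.15,0.85],[0,0,0,-0.15,0.85],[0,0,0,-0.15,0.85],[0,0,0,-0.07,0.6],[0,0,0,0,0.56],[0,0,0,0,0],[0,0,0,0,0],[0,0,0,0,0]]' 20|grep -E "pos|cont|t:|rot|wid"; python3 nudge.py '[[0,0,0,0,0.6],[0,0,0,0,0.6],[0,0,0,0,0],[0,0,0,0,0],[0,0,0,0,0]]' 100
```

```text
t: 28.75
eef_pos: [0.473, -0.0444, 0.0969]
tool_rot: [0.0, 0.748, 0.663, -0.0]
contact_force: [-1.1, 0.7, 5.5]
gripper_width: 0.537
t: 29.25
eef_pos: [0.4731, -0.0444, 0.0974]
tool_rot: [0.0, 0.748, 0.664, -0.0]
contact_force: [-3.5, 0.6, 11.7]
gripper_width: 0.506
grasp_force: 99.6
```

```bash
python3 nudge.py '[[0,0,-0.03,0,0],[0,0,-0.045,0,0],[0,0,-0.045,0,0],[0,0,-0.03,0,0],[0,0.034,0,0,0],[0.04,0,0,0,0],[0.04,0,0,0,0],[0.04,0,0,0,0],[0.03,0,0,0,0],[0.02,0,0,0,0],[0.0067,0,0,0,0],[0,0,0,0,0],[0,0,0,0,0]]'
python3 - <<'E'
from h import *
s=bot.read_camera("scene");cv2.imwrite("pics/up2.png",s)
g=cv2.cvtColor(s,cv2.COLOR_BGR2GRAY).astype(int);p=bot.get_obs()["eef_pos"];print(p)
for z in (.21,.19,.17,.11,.10): 
  u,v=proj("scene",(p[0],p[1],z));print(z,u,v,int(u)-16,g[int(round(v)),int(u)-16:int(u)+18])
E
```

```text
t: 30.55
eef_pos: [0.5276, 0.1256, 0.2465]
tool_rot: [0.001, 0.748, 0.663, -0.0]
contact_force: [-0.6, 0.3, -2.1]
gripper_width: 0.508
grasp_force: 102.0
[0.5276 0.1253 0.2466]
0.21 193.55045534441524 139.9569290012103 177 [171 165 162 164 165 160 150 150 159 169 179 192 205 217 224 229 234 237
 240 241 242 243 241 235 216 175 156 149 129 100  83  81  80  80]
0.19 194.59845720034065 147.14045301262155 178 [240 240 240 240 239 235 217 177 165 175 190 203 215 223 228 233 237 239
 241 242 243 243 240 233 216 181 162 156 149 129 100  83  80  80]
0.17 195.61723468400746 154.12365869572903 179 [240 240 240 239 237 232 216 185 175 185 198 213 222 228 232 236 240 242
 243 243 243 242 236 218 179 160 158 158 156 150 129 100  83  80]
0.11 198.50995428511501 173.95179220078552 182 [219 219 220 216 206 183 148 130 130 133 141 149 157 164 170 178 181 186
 191 194 196 198 199 199 198 197 188 161 111  59  34  29  28  27]
0.1 198.96964141607356 177.10271557397118 182 [218 214 213 214 208 184 146 127 128 131 137 146 154 161 168 174 180 185
 189 193 195 197 199 199 198 196 192 172 131  79  38  28  26  27]
```

```bash
python3 nudge.py '[[-0.0019,0.0016,0.004,0,0],[0,0,0.005,0,0],[0,0,0,0,0]]'|grep -E "pos|cont|t:"; python3 nudge.py '[[0,0,0.003,0,0],[0,0,0,0,0]]'|grep -E "pos|cont"; python3 nudge.py '[[0,0,0.002,0,0],[0,0,0,0,0]]'|grep -E "pos|cont"
```

```text
t: 30.9
eef_pos: [0.5285, 0.1243, 0.2368]
tool_rot: [0.0, 0.748, 0.664, -0.001]
contact_force: [-0.1, 0.3, -1.1]
eef_pos: [0.5288, 0.1251, 0.2342]
contact_force: [1.0, -0.2, -1.1]
eef_pos: [0.5294, 0.1255, 0.2331]
contact_force: [-0.6, -0.4, 2.3]
```

```bash
python3 nudge.py '[[0,0,0.002,0,0],[0,0,0,0,0]]'|grep -E "pos|cont"; python3 nudge.py '[[0,0,0.002,0,0],[0,0,0,0,0]]'|grep -E "pos|cont"; python3 - <<'E'
from h import *
s=bot.read_camera("scene");cv2.imwrite("pics/up3.png",s)
g=cv2.cvtColor(s,cv2.COLOR_BGR2GRAY).astype(int);o=bot.get_obs();p=o["eef_pos"];print(p,o["torque"])
for z in (.19,.17): 
  u,v=proj("scene",(p[0],p[1],z));print(z,u,v,int(u)-16,g[int(round(v)),int(u)-16:int(u)+18])
E
```

```text
eef_pos: [0.5299, 0.1262, 0.2327]
contact_force: [-3.7, 0.9, 15.1]
eef_pos: [0.5304, 0.1269, 0.2322]
contact_force: [-5.8, 2.1, 27.3]
[0.5304 0.1268 0.2322] [ 0.3554  2.6265 -0.0911]
0.19 194.84573985554368 146.46096804492583 178 [240 240 240 240 240 239 235 220 185 169 176 189 204 216 223 229 234 238
 240 242 243 243 242 237 222 188 164 156 143 117  93  83  80  80]
0.17 195.85840095028706 153.43526913218386 179 [240 240 240 240 240 238 233 217 188 175 185 199 213 222 228 233 237 240
 242 243 244 244 242 235 218 181 161 158 155 142 118  92  81  80]
```

```bash
python3 nudge.py '[[0,0,-0.004,0,0],[0.0015,0.002,0,0,0],[0,0,0.001,0,0],[0,0,0,0,0]]'|grep -E "pos|cont|t:"; python3 nudge.py '[[0,0,0.002,0,0],[0,0,0,0,0]]'|grep -E "pos|cont"; python3 - <<'E'
from h import *
o=bot.get_obs();print(o["torque"])
E
```

```text
t: 32.15
eef_pos: [0.532, 0.127, 0.2323]
tool_rot: [0.001, 0.748, 0.664, 0.001]
contact_force: [-1.2, 0.7, 8.4]
eef_pos: [0.5324, 0.1276, 0.2314]
contact_force: [-2.4, 1.4, 15.6]
[ 0.249   1.1198 -0.0907]
```

```bash
python3 nudge.py '[[0.001,0.0015,0,0,0],[0,0,0,0,0]]'|grep -E "pos|cont|t:"; python3 nudge.py '[[0.001,0.0015,0,0,0],[0,0,0,0,0]]'|grep -E "pos|cont"; python3 - <<'E'
from h import *
o=bot.get_obs();print(o["torque"])
E
```

```text
t: 32.55
eef_pos: [0.5331, 0.1283, 0.231]
tool_rot: [-0.0, 0.747, 0.664, 0.0]
contact_force: [-5.3, 1.1, 15.2]
eef_pos: [0.5338, 0.1289, 0.2306]
contact_force: [-4.9, 1.1, 15.4]
[ 0.1009  2.2672 -0.1176]
```

```bash
python3 - <<'E'
from h import *
s=bot.read_camera("scene");t=bot.read_camera("top");cv2.imwrite("pics/up4.png",s);cv2.imwrite("pics/up4t.png",t)
g=cv2.cvtColor(s,cv2.COLOR_BGR2GRAY).astype(float);o=bot.get_obs();p=o["eef_pos"]
def edges(row,u):
    x=np.arange(u-16,u+17,.1);r=map_coordinates(row,[x],order=1)
    d=np.gradient(r); L=x<u-4; R=x>u+4
    return x[L][np.argmin(d[L])] , x[R][np.argmin(d[R])], x[L][np.argmax(d[L])]
for z in np.arange(.205,.155,-.01):
    u,v=proj("scene",(p[0],p[1],z)); print("tube",z.round(3),round(u,2),round(v,1),np.round(edges(g[int(round(v))],round(u)),1))
for z in np.arange(.115,.075,-.01):
    u,v=proj("scene",(p[0],p[1],z)); print("slv",z.round(3),round(u,2),round(v,1),np.round(edges(g[int(round(v))],round(u)),1))
# rim ellipse rows visible in front: profile down the axis column below the tube
u,v=proj("scene",(p[0],p[1],.1375)); print("rim",u,v); 
for du in(-6,0,6): print(g[int(v)-8:int(v)+16,int(u)+du].astype(int),int(v)-8)
# top: profile
u,v=proj("top",(p[0],p[1],.1375));print("top",u,v)
for c in range(0,1): print(cv2.cvtColor(t,cv2.COLOR_BGR2GRAY)[int(v)-8:int(v)+18:1,int(u)-14:int(u)+22:2])
E
```

```text
tube 0.205 194.33 140.2 [181.2 202.2 188.2]
tube 0.195 194.85 143.8 [185.2 203.2 189.2]
tube 0.185 195.36 147.3 [186.2 203.2 189.2]
tube 0.175 195.86 150.8 [186.2 203.2 189.2]
tube 0.165 196.36 154.3 [186.2 203.2 190.2]
slv 0.115 198.74 170.7 [186.2 209.2 189.2]
slv 0.105 199.2 173.9 [187.2 210.2 192.2]
slv 0.095 199.65 177.0 [187.2 210.2 193.2]
slv 0.085 200.09 180.1 [187.2 211.2 193.2]
slv 0.075 200.53 183.1 [189.2 216.2 186.2]
rim 197.68713030128603 163.45567961136402
[206 204 204 203 203 201 200 197 194 189 178 161 134 124 152 175 169 148
 136 134 134 132 131 130] 155
[241 241 241 241 242 241 240 239 239 239 237 228 197 146 126 159 185 187
 180 177 176 175 174 174] 155
[229 233 235 236 238 239 240 239 236 227 205 170 153 173 199 207 203 199
 198 198 197 197 197 197] 155
top 176.36140528729482 181.48041971722958
[[ 51 113 111 113 105 111 117  92 134 249 252 253 253 253 253 253 253 253]
 [ 54 106 112 111 106 113 120  92 121 228 238 252 253 253 253 253 253 253]
 [ 54  88 113 109 112 114 119  90 112 219 211 238 254 253 253 253 253 253]
 [ 51  83 112 105 113 114 118  81 131 224 176 22
[... 977 characters left out ...]
217 178 175 176 183 255]
 [221 232 228 156 138 150 168 187 201 211 234 187 222 174 173 176 178 255]
 [188 231 228 167 145 146 160 178 200 213 200 184 216 168 170 173 183 255]
 [161 230 230 190 156 145 154 177 207 221 162 195 181 167 171 172 181 255]
 [167 229 228 223 161 160 155 181 197 200 220 214 157 166 171 173 183 255]
 [202 229 229 228 171 171 175 175 201 222 216 159 153 162 170 170 203 254]
 [227 228 227 230 189 165 204 215 214 210 161 143 153 160 163 168 236 254]
 [231 228 229 229 196 125 149 161 160 126 129 139 148 153 162 171 252 254]
 [229 228 227 228 226 200 185 112 108 113 124 133 144 152 157 201 255 254]
 [229 228 228 228 229 229 229 167 112 107 119 127 137 146 158 245 238 242]]
```

```bash
python3 nudge.py '[[0,0,-0.005,0,0],[-0.002,0.0022,0,0,0],[0,0,0,0,0],[0,0,0.003,0,0],[0,0,0,0,0]]'|grep -E "pos|cont|t:"; python3 nudge.py '[[0,0,0.002,0,0],[0,0,0,0,0]]'|grep -E "pos|cont"
```

```text
t: 33.35
eef_pos: [0.536, 0.1257, 0.2308]
tool_rot: [0.0, 0.748, 0.664, -0.001]
contact_force: [0.3, 0.5, -1.0]
eef_pos: [0.5362, 0.1258, 0.2292]
contact_force: [-0.6, -0.3, -1.7]
```

```bash
python3 nudge.py '[[0,0,0.003,0,0],[0,0,0,0,0]]'|grep -E "pos|cont"; python3 nudge.py '[[0,0,0.003,0,0],[0,0,0,0,0]]'|grep -E "pos|cont|t:"
```

```text
eef_pos: [0.5362, 0.1258, 0.2262]
contact_force: [-0.4, -0.6, -2.3]
t: 33.95
eef_pos: [0.5367, 0.1266, 0.2246]
tool_rot: [0.0, 0.747, 0.664, 0.001]
contact_force: [-3.4, 1.9, 8.2]
```

```bash
python3 - <<'E'
from h import *
o=bot.get_obs();print(o["torque"],o["contact_force"],o["eef_pos"])
s=bot.read_camera("scene");t=bot.read_camera("top");cv2.imwrite("pics/up5.png",s);cv2.imwrite("pics/up5t.png",t)
g=cv2.cvtColor(s,cv2.COLOR_BGR2GRAY).astype(float);p=o["eef_pos"]
def cen(v,u,b):
    x=np.arange(int(u)-16,int(u)+18);r=g[int(round(v)),x]
    hi=r[(x>u)&(x<u+8)].max();th=(hi+b)/2;i=np.nonzero((x>u)&(r<th))[0][0]
    return x[i]-1+(r[i-1]-th)/(r[i-1]-r[i])
for z in np.arange(.20,.155,-.006):
    u,v=proj("scene",(p[0],p[1],z));v=round(v);print("tube",round(z,3),round(u,2),v,"right edge - pred",round(cen(v,u,158)-u,2))
for z in np.arange(.11,.085,-.006):
    u,v=proj("scene",(p[0],p[1],z));v=round(v);print("slv",round(z,3),round(u,2),v,round(cen(v,u,27)-u,2))
E
```

```text
[ 0.1991  0.8914 -0.0311] [-3.3533  1.8949  8.2177] [0.5367 0.1266 0.2246]
tube 0.2 196.05 142 right edge - pred 8.25
tube 0.194 196.35 144 right edge - pred 8.04
tube 0.188 196.65 146 right edge - pred 7.74
tube 0.182 196.95 148 right edge - pred 7.67
tube 0.176 197.25 150 right edge - pred 7.92
tube 0.17 197.54 152 right edge - pred 7.95
tube 0.164 197.83 154 right edge - pred 7.63
tube 0.158 198.12 156 right edge - pred 7.34
slv 0.11 200.34 172 9.45
slv 0.104 200.6 174 9.36
slv 0.098 200.87 176 9.33
slv 0.092 201.13 178 9.41
slv 0.086 201.39 179 9.39
```

```bash
python3 nudge.py '[[0,0,-0.002,0,0],[0,0,0,0,0.58],[0,0,0,0,0.6],[0,-0.003,0,0,0.62],[0,-0.003,0,0,0.62],[0,-0.003,0,0,0.62],[0,0,0,0,0.62],[0,0,0,0,0],[0,0,0,0,0],[0,0,0,0,0]]' 20; python3 - <<'E'
from h import *
o=bot.get_obs();print(o["torque"])
s=bot.read_camera("scene");cv2.imwrite("pics/up6.png",s)
g=cv2.cvtColor(s,cv2.COLOR_BGR2GRAY).astype(float);p=o["eef_pos"]
def cen(v,u,b):
    x=np.arange(int(u)-16,int(u)+18);r=g[int(round(v)),x]
    hi=r[(x>u)&(x<u+8)].max();th=(hi+b)/2;i=np.nonzero((x>u)&(r<th))[0][0]
    return x[i]-1+(r[i-1]-th)/(r[i-1]-r[i])
for z in np.arange(.20,.145,-.008):
    u,v=proj("scene",(p[0],p[1],z));v=round(v);print("tube",round(z,3),round(u,2),v,round(cen(v,u,158)-u-8.75,2))
b=(s[...,0]>150)&(s[...,2]<90);b[:,:150]=0;b[:,240:]=0;ys,xs=np.nonzero(b);m=ys<220;print("blue rows",ys[m].min(),ys[m].max())
for z in(.098,):
    u,v=proj("scene",(p[0],p[1],z));v=round(v);print("slv",round(cen(v,u,27)-u-11.27,2))
E
```

```text
t: 35.05
eef_pos: [0.5276, 0.1269, 0.2257]
tool_rot: [0.001, 0.748, 0.664, -0.0]
contact_force: [0.4, -0.7, 0.1]
gripper_width: 0.115
grasp_force: 0.0
[-0.0021  0.0065 -0.0213]
tube 0.2 193.57 143 -4.62
tube 0.192 193.99 146 -3.99
tube 0.184 194.4 149 -3.02
tube 0.176 194.81 152 -2.38
tube 0.168 195.22 155 -1.65
tube 0.16 195.62 157 -1.22
tube 0.152 196.02 160 -0.2
blue rows 128 140
slv 0.68
```

```bash
python3 nudge.py '[[0,0,0,0,0.3],[0,0,-0.03,0,0.5],[0,0,-0.03,0,0.9],[-0.04,0,0,0,1],[-0.04,0,0,0,1]]' | grep -E "t:|pos|cont"; python3 - <<'E'
from h import *
from scipy.optimize import least_squares
C={}
for n in("scene","top"):
    im=bot.read_camera(n).astype(int);cv2.imwrite(f"pics/b_{n}.png",im)
    m=((im[...,0]>im[...,2]+60)&(im[...,0]>90)).astype(np.uint8)
    u,v=proj(n,(.527,.135,.2));M=np.zeros_like(m);y0,x0=int(v)-35,int(u)-35;M[max(y0,0):y0+70,max(x0,0):x0+70]=1
    k,l,st,ce=cv2.connectedComponentsWithStats(m*M);i=1+np.argmax(st[1:,4]);print(n,st[i],ce[i]);C[n]=ce[i]
f=lambda P:np.r_[proj("scene",P)-C["scene"],proj("top",P)-C["top"]]
r=least_squares(f,[.527,.14,.2]);print(r.x,r.fun)
E
```

```text
t: 35.6
eef_pos: [0.5186, 0.0476, 0.2867]
tool_rot: [0.001, 0.747, 0.665, 0.001]
contact_force: [-0.5, -0.1, -0.8]
scene [175 125  21  16 237] [184.9578 132.5738][ WARN:0@1.926] global loadsave.cpp:1063 imwrite_ Unsupported depth image for selected encoder is fallbacked to CV_8U.
Traceback (most recent call last):
ValueError: attempt to get argmax of an empty sequence
```

```bash
python3 - <<'E'
from h import *
from scipy.optimize import least_squares
s=cv2.imread("pics/b_scene.png")
g=cv2.cvtColor(s,cv2.COLOR_BGR2GRAY)
print(g[125:165:3,165:215:2])
for b in ([.5275,.126,.129],[.5275,.126,.124],[.5275,.126,.134]):
    def f(t): 
        d=np.array([t[0],t[1],np.sqrt(1-t[0]**2-t[1]**2)]);return proj("scene",np.array(b)+.104*d)-[185,132.8]
    for g0 in((0,.2),(-.2,-.2)):
        r=least_squares(f,g0);print(b,r.x,r.fun,np.array(b[:2])+.104*r.x)
t=bot.read_camera("top");m=(t[...,0].astype(int)>t[...,2].astype(int)+50);ys,xs=np.nonzero(m[130:230,130:230]);print(len(ys),xs.mean()+130 if len(xs) else 0,ys.mean()+130 if len(ys) else 0)
print(cv2.cvtColor(t,cv2.COLOR_BGR2GRAY)[160:205:3,155:205:2])
E
```

```text
[[158 157 157 157 157 157 160 159 153 146 131 128 118 132 151 158 155 150
  127  86  47  48  60  76  89]
 [157 157 157 157 157 151 133 126 108 103 110 115 114 115 130 154 158 157
  134  74  36  28  27  29  30]
 [158 157 157 157 152 109  83  90  99 108 108 116 114 111 113 145 158 158
  152 105  63  38  30  28  28]
 [158 157 157 158 152 106  78  90  97 100 106 113 115 112 108 127 157 159
  156 132  81  77  68  59  47]
 [202 181 166 159 157 142  89  81  89  99 101 108 133 176 211 201 160 157
  158 149  98  80  80  79  79]
 [239 237 234 226 212 185 140  93 104 135 176 217 243 252 251 244 193 159
  158 156 128  83  81  79  80]
 [239 239 239 239 239 238 236 215 174 205 228 241 249 252 252 250 231 166
  158 158 143  93  81  80  80]
 [239 239 239 239 239 239 240 236 190 185 216 234 245 251 252 252 246 196
  158 159 155 118  83  80  80]
 [239 239 239 239 239 239 240 240 228 181 197 225 240 249 252 253 250 237
  173 158 158 142  93  80  79]
 [239 239 239 240 240 240 240 240 237 204 181 215 234 245 251 253 252 248
  213 161 158 152 107  80  80]
 [239 239 240 240 240 240 240 239 238 229 183 196 
[... 1644 characters left out ...]
87 178 176 174 172 170 165 164 164 157
  150 125 118 139 214  46  74]
 [189 192 192 192 192 189 187 187 183 178 176 175 172 170 166 165 160 156
  150  95  49  46  44  46  75]
 [190 193 193 193 192 188 187 186 183 179 175 174 171 168 166 163 163 155
  152  72  50  52  46  41 174]
 [192 193 193 194 191 189 188 186 182 177 177 174 173 169 165 162 162 157
  149 148 198 103  45  96 255]
 [193 193 195 192 189 187 187 185 182 178 175 172 172 171 166 163 161 154
  147  62  50  44  45  79 255]
 [195 195 193 192 190 187 186 185 178 176 176 172 169 170 165 162 162 153
  143  58  69  55  46  73 190]
 [194 195 194 192 189 187 187 184 180 178 176 172 170 168 164 162 160 153
  140  58  51  47  42 194 255]]
```

```bash
python3 nudge.py '[[-0.05,0,0,0,1],[-0.05,0,0,0,1],[-0.05,0,0,0,1]]' | grep -E "t:|pos|cont"; cat >> h.py <<'E'
from scipy.optimize import least_squares
def lid():
    C={}
    for n in("scene","top"):
        im=bot.read_camera(n).astype(int);cv2.imwrite(f"pics/b_{n}.png",im.astype(np.uint8))
        m=((im[...,0]>im[...,2]+60)&(im[...,0]>90)).astype(np.uint8)
        u,v=proj(n,(.527,.135,.2));M=np.zeros_like(m);y0,x0=int(v)-35,int(u)-35;M[max(y0,0):y0+70,max(x0,0):x0+70]=1
        k,l,st,ce=cv2.connectedComponentsWithStats(m*M)
        if k<2: print(n,"none");continue
        i=1+np.argmax(st[1:,4]);print(n,st[i],ce[i]);C[n]=ce[i]
    if len(C)==2:
        r=least_squares(lambda P:np.r_[proj("scene",P)-C["scene"],proj("top",P)-C["top"]],[.527,.14,.2]);print(r.x,r.fun)
E
python3 -c "
from h import *
lid()"
```

```text
t: 36.05
eef_pos: [0.5005, -0.1018, 0.2859]
tool_rot: [0.001, 0.747, 0.665, 0.0]
contact_force: [0.4, -1.2, 0.6]
scene [175 125  20  16 225] [184.8044 132.4044]
top [142 162  24  24 427] [153.719  173.3794]
[0.5366 0.1597 0.2161] [-0.287   0.0193  0.1945 -0.165 ]
```

```bash
python3 nudge.py '[[0.045,0,0,0,1],[0.045,0,0,0,1],[0.045,0,0,0,1],[0.045,0,0,0,1],[0.045,0,0,0,1],[0.0374,0.0046,0,0,1],[0,0,0,0,1],[0,0,0,0,1]]' | grep -E "t:|pos|cont|rot"
```

```text
t: 36.95
eef_pos: [0.5355, 0.1605, 0.2851]
tool_rot: [0.001, 0.746, 0.665, -0.001]
contact_force: [0.0, 0.0, -0.2]
```

```bash
python3 nudge.py '[[-0.002,0,0.04,0,1],[0,0,0.04,0,1],[0,0,0.018,0,1],[0,0,0,0,0.7],[0,0,0,0,0.55],[0,0,0,0,0],[0,0,0,0,0],[0,0,0,0,0],[0,0,0,0,0]]' 25
```

```text
t: 37.85
eef_pos: [0.5364, 0.1566, 0.1893]
tool_rot: [0.001, 0.748, 0.664, 0.001]
contact_force: [-1.6, -0.3, 6.3]
gripper_width: 0.533
grasp_force: 25.1
```

```bash
python3 nudge.py '[[-0.006,-0.001,-0.002,0,0],[-0.006,-0.001,-0.0015,0,0],[-0.007,-0.001,-0.001,0,0],[0,0,0,0,0]]'| grep -E "t:|pos|cont|wid"; python3 nudge.py '[[-0.006,-0.001,-0.001,0,0],[-0.006,-0.0003,0,0,0],[0,0,0,0,0]]'| grep -E "t:|pos|cont|wid"; python3 - <<'E'
from h import *
o=bot.get_obs();print(o["torque"])
s=bot.read_camera("scene");cv2.imwrite("pics/up7.png",s)
g=cv2.cvtColor(s,cv2.COLOR_BGR2GRAY).astype(float);p=o["eef_pos"]
def cen(v,u,b):
    x=np.arange(int(u)-16,int(u)+18);r=g[int(round(v)),x]
    hi=r[(x>u)&(x<u+8)].max();th=(hi+b)/2;i=np.nonzero((x>u)&(r<th))[0][0]
    return x[i]-1+(r[i-1]-th)/(r[i-1]-r[i])
for z in np.arange(.20,.145,-.008):
    u,v=proj("scene",(.528,.126,z));v=round(v);print("tube",round(z,3),round(u,2),v,round(cen(v,u,158)-u-8.75,2))
u,v=proj("scene",(.528,.126,.098));v=round(v);print("slv",round(cen(v,u,27)-u-11.27,2))
E
```

```text
t: 38.25
eef_pos: [0.5303, 0.137, 0.1925]
tool_rot: [0.001, 0.748, 0.664, 0.0]
contact_force: [-0.1, 2.3, 0.5]
gripper_width: 0.536
t: 38.55
eef_pos: [0.528, 0.1248, 0.1933]
tool_rot: [0.001, 0.748, 0.664, -0.0]
contact_force: [2.1, 2.0, 0.2]
gripper_width: 0.531
[ 0.609  -0.4625  0.0015]
tube 0.2 193.96 143 32.29
tube 0.192 194.38 146 -0.71
tube 0.184 194.79 149 -0.88
tube 0.176 195.2 152 -0.46
tube 0.168 195.6 155 -0.72
tube 0.16 196.0 157 -0.38
tube 0.152 196.39 160 -0.33
slv 0.32
```

```bash
python3 nudge.py '[[-0.002,0.0012,0,0,0],[0,0,0.002,0,0],[0,0,0,0,0]]'| grep -E "t:|pos|cont"; python3 nudge.py '[[0,0,0.002,0,0],[0,0,0,0,0]]'| grep -E "pos|cont"; python3 nudge.py '[[0,0,0.002,0,0],[0,0,0,0,0]]'| grep -E "pos|cont"; python3 - <<'E'
from h import *
o=bot.get_obs();print(o["torque"])
E
```

```text
t: 38.9
eef_pos: [0.5283, 0.124, 0.1906]
tool_rot: [0.0, 0.748, 0.664, -0.001]
contact_force: [0.3, 2.6, -1.4]
eef_pos: [0.5283, 0.1239, 0.1887]
contact_force: [-0.9, 2.0, -1.6]
eef_pos: [0.5285, 0.124, 0.1868]
contact_force: [0.2, 1.5, -2.4]
[ 0.6596 -0.0327  0.0177]
```

```bash
python3 nudge.py '[[0.001,0,0.003,0,0],[0,0,0.003,0,0],[0,0,0,0,0]]'| grep -E "t:|pos|cont"; python3 nudge.py '[[0,0,0.004,0,0],[0,0,0.004,0,0],[0,0,0,0,0]]'| grep -E "pos|cont"; python3 nudge.py '[[0,0,0.004,0,0],[0,0,0.004,0,0],[0,0,0,0,0]]'| grep -E "pos|cont"; python3 - <<'E'
from h import *
o=bot.get_obs();print(o["torque"])
E
```

```text
t: 39.6
eef_pos: [0.5284, 0.1246, 0.1805]
tool_rot: [0.001, 0.748, 0.664, -0.001]
contact_force: [-0.6, 0.6, -1.3]
eef_pos: [0.5284, 0.1247, 0.1724]
contact_force: [0.3, 0.6, -2.8]
eef_pos: [0.5284, 0.1248, 0.1645]
contact_force: [-0.4, 0.5, -1.2]
[0.1125 0.0224 0.0265]
```

It is going in freely. The pads hold the lid low, though, so I'll lower until the fingertips are near the rim and then check the remaining gap.

```bash
python3 nudge.py '[[0,0,0.005,0,0],[0,0,0.005,0,0],[0,0,0.005,0,0],[0,0,0.005,0,0],[0,0,0,0,0]]'| grep -E "t:|pos|cont"; python3 nudge.py '[[0,0,0.003,0,0],[0,0,0,0,0]]'| grep -E "pos|cont";  python3 - <<'E'
from h import *
o=bot.get_obs();p=o["eef_pos"]
s=bot.read_camera("scene").astype(int);cv2.imwrite("pics/up8.png",s.astype(np.uint8))
m=(s[...,0]>s[...,2]+60)&(s[...,0]>90);ys,xs=np.nonzero(m[100:200,160:230]);print("blue",xs.min()+160,xs.max()+160,ys.min()+100,ys.max()+100)
c=np.array(bot.camera_info("scene")["view"]);cam=-c[:3,:3].T@c[:3,3];d=cam[:2]-[.528,.125];d/=np.linalg.norm(d)
for zu in (.1375,.145,.150,.155,.160,.165): print(zu,"underside front",proj("scene",(.528+.023*d[0],.125+.023*d[1],zu)),"top back",proj("scene",(.528-.023*d[0],.125-.023*d[1],zu+.028)))
for u in(188,192,196,200): print(u,s[125:178,u,0]-s[125:178,u,2])
E
```

```text
t: 40.7
eef_pos: [0.5285, 0.1242, 0.1443]
tool_rot: [0.001, 0.748, 0.664, -0.001]
contact_force: [1.5, -1.4, -5.9]
eef_pos: [0.5286, 0.1241, 0.1419]
contact_force: [-0.7, -4.0, -0.7]
blue 191 205 145 162
0.1375 underside front [198.1692 170.2354] top back [195.328  150.7035]
0.145 underside front [197.8052 167.7332] top back [194.9562 148.1477]
0.15 underside front [197.5604 166.0504] top back [194.7062 146.4291]
0.155 underside front [197.3139 164.3558] top back [194.4544 144.6987]
0.16 underside front [197.0657 162.6492] top back [194.201  142.9563]
0.165 underside front [196.8157 160.9305] top back [193.9458 141.2018]
188 [ 5  5  8  8  8  8  8  8  9  8  9  8  8  6  7  3  1  1  3  5  5  5  6 10
 13 12 10  9  8  9  9  6  6  5  5  7  6  7  8  7  7  6  4  3  1  2  2  1
  0 -2 -2 -3 -3]
192 [  6   6   8   8   8   8   7   7   7   8   8   7   8   9   8   7   8   8
   6  10  24  53  87 112 124 130 138 143 144 135 108  77  62  55  48  37
  26  20  14   9   6   5   6   5   5   4   4   3   3   3   3   3   3]
196 [  8   9   9   8   8   8   9   9   9   9   8   8   5   2  -1  -3  -3  -4
  -1  21  72 126 154 161 162 163 163 166 167 165 158 151 147 146 146 147
 142 109  56  17   5   3   3   3   3   2   2   3   3   3   3   3   2]
200 [  8   8   8   7   6   6   5   5   7   7   8   7   6   6   6   4   3   1
   0   9  47 106 146 160 165 167 169 169 166 160 158 160 159 155 146 128
  95  50  13   4   2   3   3   2   3   2   3   3   3   3   3   3   3]
```

```bash
python3 nudge.py '[[0.001,0,0.003,0,0],[0,0,0,0,0]]' 20| grep -E "pos|cont|t:"; python3 nudge.py '[[0,0,0.002,0,0],[0,0,0,0,0]]'| grep -E "pos|cont"
```

```text
t: 41.15
eef_pos: [0.5287, 0.1241, 0.1394]
tool_rot: [0.001, 0.748, 0.664, -0.001]
contact_force: [-2.4, -7.3, 5.8]
eef_pos: [0.5287, 0.1239, 0.1376]
contact_force: [-3.3, -7.8, 7.6]
```

```bash
python3 nudge.py '[[0,0,0,0,0.54],[0,0,0,0,0.56],[0,0,0,0,0.6],[0,0,-0.012,0,0.65]]'; python3 -c "
from h import *
s=bot.read_camera('scene').astype(int)
for u in (196,200): print(s[140:178,u,0]-s[140:178,u,2])"
```

```text
t: 41.75
eef_pos: [0.528, 0.1264, 0.1484]
tool_rot: [0.0, 0.747, 0.664, -0.001]
contact_force: [-0.0, 0.1, -0.2]
gripper_width: 0.651
grasp_force: 0.0
[ -3  -3  -3  -3  -3  -3  -3   5  38 100 149 162 163 164 164 163 164 165
 164 156 144 139 139 141 142 138 107  56  20   6   3   3   3   3   3   3
   4   3]
[ -1   0  -2  -1  -2  -2  -2   4  34  93 139 158 161 162 165 165 166 166
 164 157 146 142 143 146 146 129  82  30   7   3   2   3   3   3   4   3
   3   3]
```

```bash
python3 nudge.py '[[0,0,0,0,0],[0,0,0,0,0],[0,0,0,0,0],[0,0,0,0,0],[0,0,0.0015,0,0],[0,0,0,0,0]]' 40; python3 -c "
from h import *
print(bot.get_obs()['q'],bot.get_obs()['torque'])"
```

```text
t: 42.4
eef_pos: [0.5301, 0.1268, 0.1495]
tool_rot: [0.001, 0.747, 0.664, 0.001]
contact_force: [-3.6, -0.2, 15.5]
gripper_width: 0.528
grasp_force: 40.5
[-0.788   0.4008  0.5546  1.977  -0.2811  0.8358 -0.1968] [0.0894 0.7943 0.0392]
```

```bash
python3 nudge.py '[[0,0,0,0.1,0],[0,0,0,0.1,0],[0,0,0,0.1,0]]'|grep -E "pos|cont|t:"; python3 nudge.py '[[0,0,0,0.1,0],[0,0,0,0.1,0],[0,0,0,0.1,0]]'|grep -E "pos|cont|t:";  python3 nudge.py '[[0,0,0,0.1,0],[0,0,0,0.1,0],[0,0,0,0.1,0]]'|grep -E "pos|cont|t:"; python3 -c "
from h import *
print(bot.get_obs()['q'],bot.get_obs()['torque'])"
```

```text
t: 42.7
eef_pos: [0.5311, 0.1274, 0.1504]
tool_rot: [0.0, 0.839, 0.544, 0.003]
contact_force: [-3.2, 2.0, 20.5]
t: 43.0
eef_pos: [0.5316, 0.1275, 0.1506]
tool_rot: [-0.0, 0.911, 0.412, 0.003]
contact_force: [-2.3, 1.7, 20.0]
t: 43.3
eef_pos: [0.532, 0.127, 0.1506]
tool_rot: [-0.0, 0.962, 0.271, 0.003]
contact_force: [-1.3, 0.3, 18.5]
[-0.9556  0.4584  0.7885  1.9842 -0.4269  0.8622 -0.9572] [0.032  0.27   0.1528]
```

```bash
python3 nudge.py '[[0,0,0,0.1,0],[0,0,0,0.1,0]]'|grep -E "pos|cont|t:"; python3 nudge.py '[[0,0,0,0.1,0],[0,0,0,0.1,0]]'|grep -E "pos|cont|t:";  python3 nudge.py '[[0,0,0,0.1,0],[0,0,0,0.1,0]]'|grep -E "pos|cont|t:"; python3 nudge.py '[[0,0,0,0.1,0],[0,0,0,0.1,0]]'|grep -E "pos|cont|t:"; python3 -c "
from h import *
print(bot.get_obs()['q'],bot.get_obs()['torque'])"
```

```text
t: 43.5
eef_pos: [0.532, 0.1266, 0.1504]
tool_rot: [-0.0, 0.985, 0.174, 0.003]
contact_force: [-0.2, -0.2, 17.6]
t: 43.7
eef_pos: [0.5317, 0.1262, 0.1501]
tool_rot: [-0.0, 0.997, 0.075, 0.003]
contact_force: [0.2, -1.7, 14.0]
t: 43.9
eef_pos: [0.5292, 0.1263, 0.1479]
tool_rot: [0.0, 1.0, -0.025, 0.001]
contact_force: [-0.1, 0.1, 0.4]
t: 44.1
eef_pos: [0.5294, 0.1262, 0.1479]
tool_rot: [0.001, 0.992, -0.124, 0.001]
contact_force: [0.4, 0.6, 0.8]
[-1.0887  0.5511  0.9997  1.9949 -0.5874  0.9147 -1.5992] [-0.2131 -0.1265  0.5879]
```

The pressure vanished and the turning moment rose to 0.5 N m, so the dog is engaged. I'll ease it down now.

```bash
python3 nudge.py '[[0,0,0.002,0,0],[0,0,0.002,0,0],[0,0,0,0,0]]'|grep -E "pos|cont|t:"; python3 nudge.py '[[0,0,0.002,0,0],[0,0,0,0,0]]'|grep -E "pos|cont|t:"; python3 nudge.py '[[0,0,0.0015,0,0],[0,0,0,0,0]]'|grep -E "pos|cont|t:"
```

```text
t: 44.4
eef_pos: [0.5309, 0.1262, 0.1453]
tool_rot: [-0.0, 0.992, -0.122, 0.002]
contact_force: [-1.0, -0.3, 12.0]
t: 44.6
eef_pos: [0.5313, 0.1261, 0.1437]
tool_rot: [-0.0, 0.992, -0.122, 0.002]
contact_force: [-1.0, -1.2, 14.1]
t: 44.8
eef_pos: [0.5314, 0.1261, 0.1432]
tool_rot: [-0.001, 0.992, -0.122, 0.002]
contact_force: [-5.5, 0.9, 26.7]
```

```bash
python3 nudge.py '[[0,0,-0.002,0,0.56],[0,0,0,0,0.7],[0,0,0,0,1],[0,0,-0.03,0,1],[0,0,-0.05,0,1],[0,0,-0.05,0,1],[0,0.05,0,0,1],[0,0.05,0,0,1],[0,0.05,0,0,1],[0,0.05,0,0,1],[0,0.05,0,0,1],[0,0,0,0,1]]'|grep -E "pos|cont|t:"; python3 - <<'E'
from h import *
lid()
s=cv2.imread("pics/b_scene.png").astype(int)
for u in(196,200): print(s[140:178,u,0]-s[140:178,u,2])
t=cv2.imread("pics/b_top.png")
for zu in(.1375,.140,.145):
  for n in("scene","top"):
    P=np.array([proj(n,(.528+.023*np.cos(k),.126+.023*np.sin(k),z)) for k in a for z in(zu,zu+.028)]);print(zu,n,P.min(0),P.max(0))
E
```

```text
t: 46.0
eef_pos: [0.4647, -0.1232, 0.2726]
tool_rot: [0.0, 0.992, -0.129, 0.001]
contact_force: [-0.3, -0.1, -0.0]
scene [187 151  20  19 292] [196.6301 159.9726]
top [165 173  22  21 349] [175.4527 182.9599]
[0.5282 0.1267 0.1519] [-0.4049  0.0318  0.2925 -0.2428]
[ -4  -3  -3  -4  -3  -3  -3  -4  -4  -1  23  77 135 159 163 164 164 164
 164 165 164 161 150 145 146 145 141 136 118  75  32  11   3   3   3   4
   3   3]
[ -4  -4  -3  -3  -3  -3  -3  -3  -3  -2  11  49 103 144 158 162 163 165
 166 166 163 156 148 144 143 146 152 148 112  57  21   6   4   3   3   4
   3   3]
0.1375 scene [186.2705 150.4634] [206.3252 170.258 ]
0.1375 top [164.6461 171.8818] [187.1607 193.5494]
0.14 scene [186.1286 149.6146] [206.2208 169.4269]
0.14 top [164.366  171.6501] [186.9564 193.3875]
0.145 scene [185.8432 147.9084] [206.0109 167.7559]
0.145 top [163.8008 171.1825] [186.5441 193.0608]
```

```bash
python3 -c "
from station import bot
print(bot.hand_in())"
```

```text
the job is handed in; nothing more can be done
None
```

The grinding tube is in the sleeve, lid up, with its coupling over the drive dog and released. By camera the lid sits within about 1 mm of the rim. I never went near the sample cup or label roll, and the job was handed in at about 46 s; no verdict came back.

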